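Try the anvil of the tall tool setter

TASK

Before the next job, check that the tall round tool setter on the stone plate is free: with the fingertips, gently press its sprung anvil about halfway down, never hard against its stop, keep it down for about half a second, then let it spring back and draw the hand up at least a hand's width clear. Do not grip, lift, shift or tip the setter, and do not touch the low round setter, the square setter, the two loose workpieces or the plate.

Things in the scene. Friction and masses are not known exactly. Their poses are not given: they have to be found in the camera images.
- tall_setter: The tall round tool setter: an upright aluminium cylinder, 43 mm across (50 mm at its foot), 76 mm high, with a small dial on one side and a sprung anvil on top. Its anvil is a flat steel disc 26 mm across and 6 mm thick on a thin stem, its top 90 mm above the underside. Loose, about 0.4 kg. Origin: centre of the underside; z up.
- low_setter: The low round tool setter: the same cylinder and anvil as the tall one, but the body is only 40 mm high. Its anvil is a flat steel disc 26 mm across and 6 mm thick on a thin stem, its top 54 mm above the underside. Loose, about 0.4 kg. Origin: centre of the underside; z up.
- square_setter: The square tool setter: an upright aluminium block, 46 x 46 mm, 54 mm high, with the same dial and anvil. Its anvil is a flat steel disc 26 mm across and 6 mm thick on a thin stem, its top 68 mm above the underside. Loose, about 0.4 kg. Origin: centre of the underside; z up.
- tall_top (a point): Centre of the top face of the tall setter's anvil; moves with the anvil.
- tall_anvil (a joint): How far the tall setter's anvil is pressed down, m: 0 up (at rest), 0.010 hard on its stop. The spring takes about 1 N to start, 5 N at 4 mm and 11 N at the stop, and lifts the anvil again by itself.
- low_top (a point): Centre of the top face of the low setter's anvil; moves with the anvil.
- low_anvil (a joint): How far the low setter's anvil is pressed down, m: 0 up (at rest), 0.010 hard on its stop. The spring takes about 1 N to start, 5 N at 4 mm and 11 N at the stop, and lifts the anvil again by itself.
- square_top (a point): Centre of the top face of the square setter's anvil; moves with the anvil.
- square_anvil (a joint): How far the square setter's anvil is pressed down, m: 0 up (at rest), 0.010 hard on its stop. The spring takes about 1 N to start, 5 N at 4 mm and 11 N at the stop, and lifts the anvil again by itself.
- plate: Dark stone surface plate, 155 x 205 x 36 mm, fixed. Origin: centre of its underside, on the bench; its long side lies along its y. The three setters stand on it in a row along its y, their centres about 66 mm apart, in any order, with two loose workpieces lying before them.
- steel_piece: Loose steel workpiece with drilled holes lying on the plate, 30 x 78 x 10 mm. Origin: centre of its underside.
- alu_piece: Loose aluminium workpiece with a drilled hole lying on the plate, 32 x 48 x 20 mm. Origin: centre of its underside.

How it is judged:
By the outcome, as a careful person would: the job done as asked, in the order asked, and still so for the second after the job is handed in, with the robot touching nothing.
It also fails if it takes over 34 s, if anything falls off the work surface, if the arm or the gripper's body presses on something with over 40 N, if the wrist force passes 120 N, or if a joint passes its speed limit or range.

ROBOT

A 6-joint arm with a two-finger parallel gripper is mounted at the origin on the work surface; the furniture and walls round the work are solid. World frame = base frame: x ahead of the robot, y to its left, z up, the work surface at z = 0. Lengths are in m, angles in rad, forces in N, time in s.
With the tool pointing down it reaches from about 0.225 to 0.875 m from the base axis. Payload 3.4 kg.
Tool frame: the origin (TCP) lies between the finger pads; the fingertips stand 11 mm ahead of it and the grasp point (between the pads) lies 8 mm behind it; z points along the fingers, y is the line along which they close (so a half turn about z gives the same grasp; the last joint's range is limited). The gripper opens to 85 mm and grips with 20 to 120 N. Pads are 22 mm wide; open, the fingers measure 114 mm over their backs; the gripper's body (76 mm by 85 mm) begins 54 mm behind the grasp point. The pads swing forward as they close: fully open they stand 13 mm farther back than shut.
Start: joints at [-0.121, 0.276, 1.505, -0, 1.361, -0.121], TCP at [0.575, -0, 0.242] pointing down, gripper open.
Joint ranges: [-2.89, 2.89], [-0.75, 2.08], [0.22, 2.7], [-1.18, 4.32], [0.11, 2.71], [-2.7, 2.7]. Speed limits (rad/s): [2.57, 2.57, 3.14, 3.14, 3.14, 3.14].

INTERFACE

Orientations are given as a unit quaternion [w, x, y, z].
In Python, from rig import sensors, eyes, manip gives the robot as it stands.
- The arm moves only by the tool drive_tool, never from a script. Its argument "deltas" is a list of rows, each an object with "linear": the shift along the world's x, y, z in mm, a list of three; "twist": the turn about the world's z in degrees; "claw": the opening, from 0 (shut) to 1 (fully open). In form: [{"linear": [tx, ty, tz], "twist": twist, "claw": claw}, ...]. A call has 1 to 12 rows; each row is the pose to reach, as a shift and turn from the pose commanded when the call began; what a row does not reach only later rows make up. A row lasts 1/12 s, in which the tool goes at most 41.7 mm and 7.16 degrees, less where a joint would pass 70% of its speed; a pose out of reach is approached as far as the arm can. A call with a gripper value outside its range is refused whole. The fingers move at their own pace and stop on an object; "squeeze" is the grip in N (left out, the last holds). Time passes only in rows, so rows that repeat a pose let the fingers close. It gives the time, the measured TCP pose, the force, the opening and the grip force at its end, in the units of the state.
- sensors.get_state(): the state, without advancing time (a new reading comes with each control period).
- eyes.get_image(name): name is "scene" or "side" or "wrist"; returns the picture (400x640x3 uint8, red, green, blue); there is no depth.
- eyes.camera_model(name): a dict with "intrinsics" (3x3 intrinsics, pixels), "R" (3x3) and "t" (3): a world point X has camera coordinates R X + t. Camera axes: x right, y down, z forward; pixel columns grow to the right and rows downward; lengths in m; the calibration is good to about 2 mm. A picture is of the moment at which its call begins: read the wrist's pose just before it. camera_model takes no time and is no camera call; for the wrist camera it gives the pose at the moment of the call.
- manip.sign_off(): hands the job in; it is judged then, once.
The state is a dict: "clock": time; "qpos": joint angles; "qd": joint speeds; "effort": joint torques, N m; "position": TCP position; "ee_rot": TCP orientation; "contact_force": force on the tool from outside, world axes, zero at the start; "moment": the same for the moment, N m; "width": finger opening in m; "gripper_force": force on a finger pad.
Only numpy, scipy, OpenCV 4.12 (cv2) and the standard library are available. Lean on these libraries where they do the work, as an engineer would, in place of code of your own. Each camera call takes 0.05 s, during which the arm holds its last target. There are 200 camera calls.

## Working session

There is one attempt and no reset: what is moved stays moved. The work goes in short steps, Python scripts to look and compute and a tool call to move; the robot and the scene stay as the last step left them, time stands still between calls to the robot, and variables do not carry over. Pictures are saved under pics/ and viewed, at most 10 in all, crops included, and the job is handed in when it is done.

Besides the shell and the picture viewer there is one more tool, called after "Request:" in YAML: its name, and indented under it one key for each argument. drive_tool: Moves the arm, as the interface text tells. Its arguments: {"type":"object","properties":{"deltas":{"type":"array","items":{"type":"object","properties":{"linear":{"type":"array","items":{"type":"number"}},"twist":{"type":"number"},"claw":{"type":"number"}}}},"squeeze":{"type":"number"}},"required":["deltas"]}

```bash
mkdir -p pics; cat > h.py <<'E'
import numpy as np,cv2
from rig import sensors,eyes,manip
def snap(n,f):
    m=eyes.camera_model(n);im=eyes.get_image(n);cv2.imwrite(f,im[:,:,::-1]);return m,im
def ray(m,u,v):
    K,R,t=[np.array(m[k]) for k in("intrinsics","R","t")]
    return -R.T@t, R.T@np.linalg.solve(K,[u,v,1.])
def atz(m,u,v,z):
    o,d=ray(m,u,v);return o+d*(z-o[2])/d[2]
def proj(m,X):
    K,R,t=[np.array(m[k]) for k in("intrinsics","R","t")]
    p=K@(R@np.array(X)+t);return p[:2]/p[2]
E
python3 - <<'E'
from h import *
for n in("scene","side","wrist"):
    m,_=snap(n,f"pics/{n}1.png");print(n,ray(m,320,200))
s=sensors.get_state();print(s)
E
```

```text
scene (array([-0.04217542, -0.49583483,  0.49138694]), array([ 0.6920434 ,  0.56453113, -0.44995388]))
side (array([0.28125787, 0.71952372, 0.42707852]), array([ 0.31292492, -0.86510672, -0.39223202]))
wrist (array([0.57611334, 0.0742931 , 0.37325756]), array([-0.00705438, -0.30214959, -0.95329256]))
{'clock': 0.15, 'qpos': array([-1.21005998e-01,  2.76425846e-01,  1.50584457e+00, -1.16579508e-05,
        1.36065830e+00, -1.20996045e-01]), 'qd': array([-0.00035206, -0.00095674, -0.00461233, -0.00010312, -0.00039143,
       -0.00159573]), 'effort': array([ 9.65923646e-04, -4.17143512e+01, -2.46032345e+01, -1.26433165e-04,
        7.58384820e-03, -3.43765259e-05]), 'position': array([5.74631409e-01, 3.19227045e-05, 2.41651122e-01]), 'ee_rot': array([-5.22419100e-04,  7.07109280e-01,  7.07103967e-01, -4.16385430e-04]), 'contact_force': array([-0.19192754, -0.21603567, -0.55677589]), 'moment': array([-0.02172603,  0.02728779, -0.01751937]), 'gripper_force': 0.0, 'width': 0.08535510781205027}
```

View pics/scene1.png

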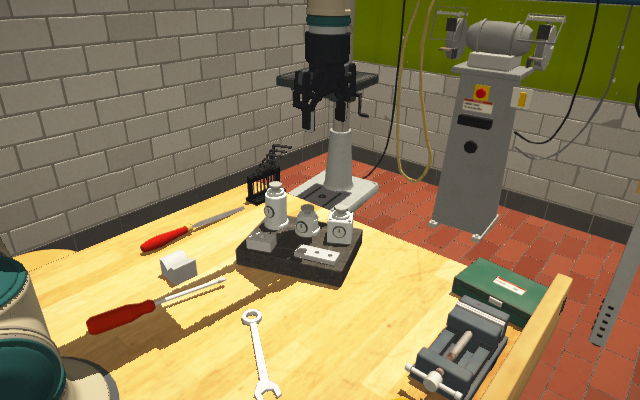

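View pics/side1.png

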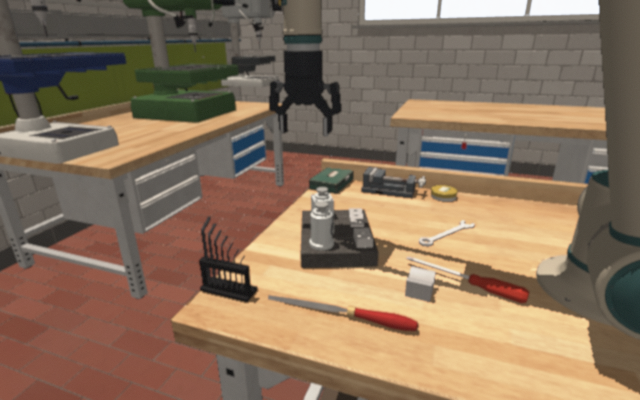

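View pics/wrist1.png

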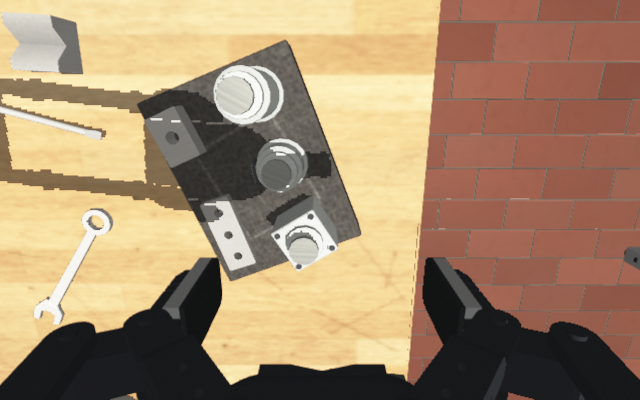

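The wrist view shows the tall setter's anvil top at about (234,94), the low one at (277,176) and the square one at (302,245). The tall setter's top is at about (275,186) in the scene view. In the side view the top of the stack, at about (321,190), may mix several setters.

```bash
python3 - <<'E'
from h import *
m=eyes.camera_model("wrist")
a=atz(m,234,94,.126);print(a,atz(m,277,176,.09),atz(m,302,245,.104))
for c in((138,103),(287,41),(360,235),(230,280)):print(atz(m,*c,.036))
s=eyes.camera_model("scene");d=eyes.camera_model("side")
print(proj(s,a),proj(d,a),atz(s,275,185,.126))
im=cv2.imread("pics/wrist1.png")[30:290,130:370];cv2.imwrite("pics/wc.png",cv2.resize(im,None,fx=2.3,fy=2.3))
A=cv2.resize(cv2.imread("pics/scene1.png")[160:290,230:370],None,fx=2.8,fy=2.8)
B=cv2.resize(cv2.imread("pics/side1.png")[160:290,270:410],None,fx=2.8,fy=2.8)
cv2.imwrite("pics/ab.png",np.hstack([A,B]))
E
```

```text
[0.51558041 0.07217863 0.126     ] [0.53798415 0.00567423 0.09      ] [ 0.55880984 -0.05128171  0.104     ]
[0.40238678 0.06335823 0.036     ]
[0.54451879 0.11692137 0.036     ]
[ 0.61590305 -0.07145389  0.036     ]
[ 0.47430036 -0.12512567  0.036     ]
[275.31196331 183.68345975] [319.94255819 203.54596801] [0.51086014 0.06832593 0.126     ]
```

View pics/ab.png

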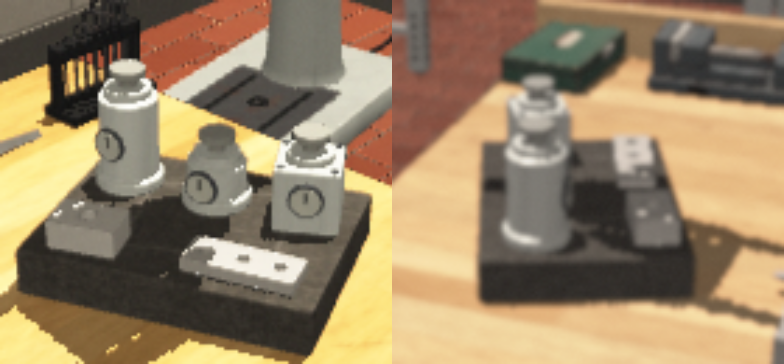

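The scene crop puts the tall anvil top at about (275.4,183.6), which matches the projection of the wrist measurement. I'll use (0.516, 0.072). Next I shut the fingers and move above it.

Request:
drive_tool:
  deltas:
    - {"linear":[-15,18,0],"twist":0,"claw":0}
    - {"linear":[-30,36,-5],"twist":0,"claw":0}
    - {"linear":[-45,54,-15],"twist":0,"claw":0}
    - {"linear":[-55,67,-30],"twist":0,"claw":0}
    - {"linear":[-59,72,-45],"twist":0,"claw":0}
    - {"linear":[-59,72,-58],"twist":0,"claw":0}
    - {"linear":[-59,72,-68],"twist":0,"claw":0}
    - {"linear":[-59,72,-75],"twist":0,"claw":0}
    - {"linear":[-59,72,-75],"twist":0,"claw":0}
    - {"linear":[-59,72,-75],"twist":0,"claw":0}
    - {"linear":[-59,72,-75],"twist":0,"claw":0}
    - {"linear":[-59,72,-75],"twist":0,"claw":0}
  squeeze: 20

```text
clock: 1.15
position: [0.5168, 0.0718, 0.168]
ee_rot: [0.001, 0.707, 0.707, 0.001]
contact_force: [0.5, 1.2, -0.1]
width: -0.0002
gripper_force: 0.0
```

```bash
python3 - <<'E'
from h import *
ims=[]
for n,X in(("scene",(275,150)),("side",(322,170)),("wrist",None)):
    m,im=snap(n,f"pics/{n}2.png")
    im=im[:,:,::-1]
    if X: im=cv2.resize(im[X[1]-50:X[1]+100,X[0]-60:X[0]+60],(320,400))
    else: im=cv2.resize(im,(480,300)); im=np.vstack([im,np.zeros((100,480,3),np.uint8)])
    if n!="wrist": cv2.imwrite(f"pics/{n}c.png",im)
    ims.append(im)
cv2.imwrite("pics/p2.png",np.hstack(ims[:2]))
s=sensors.get_state();print(s["clock"],s["position"],s["contact_force"],s["width"])
E
```

```text
1.3 [0.51645135 0.07187029 0.1678618 ] [ 0.30857568 -0.28222407 -1.03851289] 0.0002591296380170903
```

View pics/p2.png

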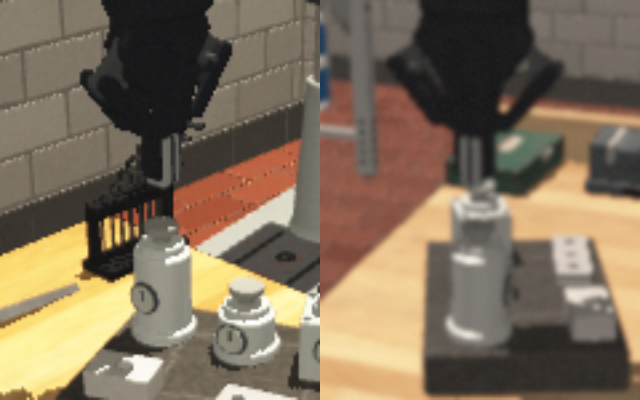

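View pics/wrist2.png

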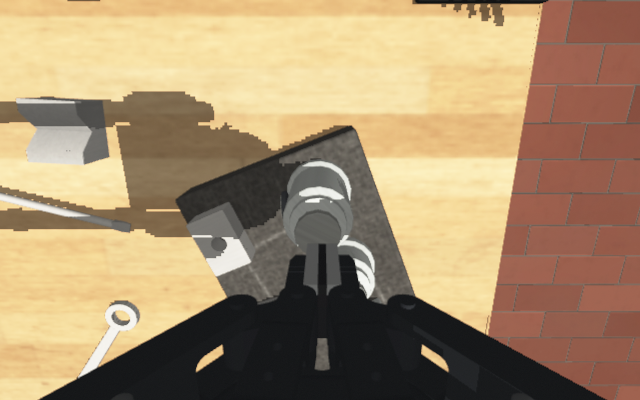

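The wrist view shows the anvil disc spanning columns 293–345 with its far edge at row ~207, directly ahead of the shut fingers. I'll check that against the projected disc.

```bash
python3 - <<'E'
from h import *
m=eyes.camera_model("wrist")
for z in(.126,.120):
  P=np.array([proj(m,[.516+.013*np.cos(a),.072+.013*np.sin(a),z]) for a in np.linspace(0,6.28,60)])
  print(z,P.min(0),P.max(0))
print(proj(m,[.516,.072,.157]),atz(m,293,230,.126),atz(m,345,230,.126),atz(m,319,207,.126))
g=cv2.imread("pics/wrist2.png",0);cv2.imwrite("pics/w2c.png",cv2.resize(g[150:300,240:400],None,fx=3.7,fy=3.7))
E
```

```text
0.126 [294.60925499 210.94106103] [342.50345769 255.23715206]
0.12 [295.40382562 207.30197961] [341.87698345 250.45078647]
[318.02703198 260.33159407] [0.5021824  0.07409315 0.126     ] [0.53031729 0.07404765 0.126     ] [0.51629449 0.0872071  0.126     ]
```

View pics/w2c.png

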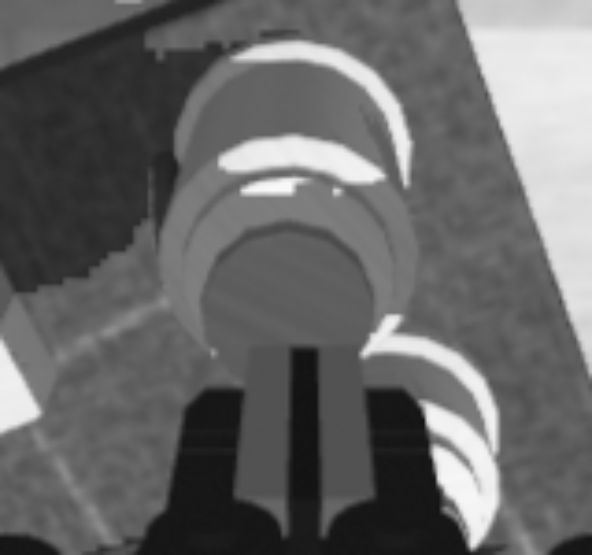

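The disc's top edge spans columns 295–341 with its upper edge at row 213.5, within about 1.5 mm of the prediction. I'll shift y by −1 mm and descend to just above it.

Request:
drive_tool:
  deltas:
    - {"linear":[0,-1,-6],"twist":0,"claw":0}
    - {"linear":[0,-1,-12],"twist":0,"claw":0}
    - {"linear":[0,-1,-18],"twist":0,"claw":0}
    - {"linear":[0,-1,-22],"twist":0,"claw":0}
    - {"linear":[0,-1,-25],"twist":0,"claw":0}
    - {"linear":[0,-1,-25],"twist":0,"claw":0}
    - {"linear":[0,-1,-25],"twist":0,"claw":0}
    - {"linear":[0,-1,-25],"twist":0,"claw":0}

```text
clock: 1.97
position: [0.5162, 0.071, 0.1424]
ee_rot: [0.0, 0.707, 0.707, 0.0]
contact_force: [0.5, -0.4, -0.9]
width: -0.0001
gripper_force: 0.0
```

Request:
drive_tool:
  deltas:
    - {"linear":[0,0,-1],"twist":0,"claw":0}
    - {"linear":[0,0,-2],"twist":0,"claw":0}
    - {"linear":[0,0,-3],"twist":0,"claw":0}
    - {"linear":[0,0,-3],"twist":0,"claw":0}
    - {"linear":[0,0,-3],"twist":0,"claw":0}

```text
clock: 2.38
position: [0.516, 0.071, 0.1393]
ee_rot: [-0.0, 0.707, 0.707, -0.0]
contact_force: [0.4, 0.1, -0.3]
width: -0.0001
gripper_force: 0.0
```

Request:
drive_tool:
  deltas:
    - {"linear":[0,0,-1],"twist":0,"claw":0}
    - {"linear":[0,0,-2],"twist":0,"claw":0}
    - {"linear":[0,0,-3],"twist":0,"claw":0}
    - {"linear":[0,0,-3],"twist":0,"claw":0}
    - {"linear":[0,0,-3],"twist":0,"claw":0}

```text
clock: 2.8
position: [0.5161, 0.071, 0.1365]
ee_rot: [0.0, 0.707, 0.707, 0.0]
contact_force: [-0.0, 0.7, 2.1]
width: 0.0001
gripper_force: 0.7
```

Request:
drive_tool:
  deltas:
    - {"linear":[0,0,-1],"twist":0,"claw":0}
    - {"linear":[0,0,-2],"twist":0,"claw":0}
    - {"linear":[0,0,-3],"twist":0,"claw":0}
    - {"linear":[0,0,-3],"twist":0,"claw":0}
    - {"linear":[0,0,-3],"twist":0,"claw":0}

```text
clock: 3.22
position: [0.5161, 0.071, 0.1336]
ee_rot: [0.0, 0.707, 0.707, 0.0]
contact_force: [-0.8, -0.2, 4.3]
width: 0.0002
gripper_force: 2.1
```

Request:
drive_tool:
  deltas:
    - {"linear":[0,0,-0.7],"twist":0,"claw":0}
    - {"linear":[0,0,-1.3],"twist":0,"claw":0}
    - {"linear":[0,0,-1.3],"twist":0,"claw":0}
    - {"linear":[0,0,-1.3],"twist":0,"claw":0}

```text
clock: 3.55
position: [0.5161, 0.071, 0.1323]
ee_rot: [0.0, 0.707, 0.707, 0.0]
contact_force: [-1.0, 0.5, 6.0]
width: -0.0003
gripper_force: 2.8
```

The reading is 6 N, which means about 5 mm of travel. It has been held about 0.2 s; I'll hold about 0.35 s more, then lift slowly and retract.

Request:
drive_tool:
  deltas:
    - {"linear":[0,0,0],"twist":0,"claw":0}
    - {"linear":[0,0,0],"twist":0,"claw":0}
    - {"linear":[0,0,0],"twist":0,"claw":0}
    - {"linear":[0,0,0],"twist":0,"claw":0}
    - {"linear":[0,0,2],"twist":0,"claw":0}
    - {"linear":[0,0,4],"twist":0,"claw":0}
    - {"linear":[0,0,6],"twist":0,"claw":0}
    - {"linear":[0,0,9],"twist":0,"claw":0}
    - {"linear":[0,0,15],"twist":0,"claw":0}
    - {"linear":[0,0,25],"twist":0,"claw":0}
    - {"linear":[0,0,35],"twist":0,"claw":0}
    - {"linear":[0,0,45],"twist":0,"claw":0}

```text
clock: 4.55
position: [0.5163, 0.071, 0.1783]
ee_rot: [0.0, 0.707, 0.707, 0.0]
contact_force: [-0.6, 0.8, 1.3]
width: 0.0001
gripper_force: 0.0
```

Request:
drive_tool:
  deltas:
    - {"linear":[0,0,15],"twist":0,"claw":0}
    - {"linear":[0,0,30],"twist":0,"claw":0}
    - {"linear":[0,0,45],"twist":0,"claw":0}
    - {"linear":[0,0,60],"twist":0,"claw":0}
    - {"linear":[0,0,75],"twist":0,"claw":0}
    - {"linear":[0,0,85],"twist":0,"claw":0}
    - {"linear":[0,0,92],"twist":0,"claw":0}
    - {"linear":[0,0,95],"twist":0,"claw":0}
    - {"linear":[0,0,95],"twist":0,"claw":0}
    - {"linear":[0,0,95],"twist":0,"claw":0}
    - {"linear":[0,0,95],"twist":0,"claw":0}

```text
clock: 5.47
position: [0.5156, 0.071, 0.2712]
ee_rot: [-0.001, 0.707, 0.707, -0.001]
contact_force: [0.2, -0.4, 0.2]
width: 0.0002
gripper_force: 0.0
```

```bash
python3 - <<'E'
from h import *
m,im=snap("scene","pics/s3.png")
A=cv2.resize(cv2.imread("pics/scene1.png")[160:290,230:370],None,fx=2.8,fy=2.8)
B=cv2.resize(im[160:290,230:370,::-1],None,fx=2.8,fy=2.8)
cv2.imwrite("pics/cmp.png",np.hstack([A,B]))
s=sensors.get_state();print(s["clock"],s["position"],s["contact_force"])
E
```

```text
5.5167 [0.51555289 0.07098895 0.27109687] [-0.98265758  0.70177343 -0.23314733]
```

View pics/cmp.png

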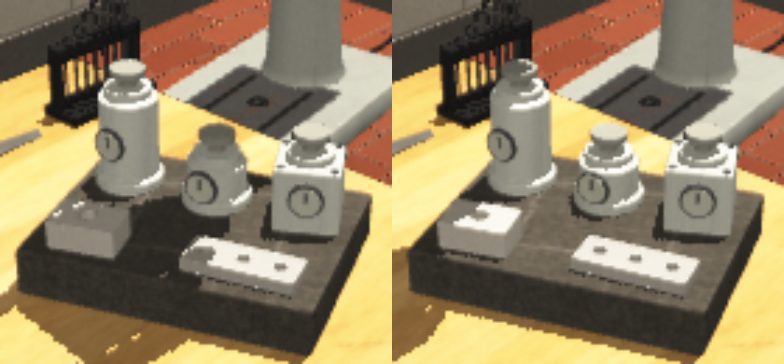

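The setters and workpieces are at the same pixels before and after. The tall anvil is back up, its top at (127,66) in the left crop and the same spot in the right. The fingertips are about 134 mm above it.

```bash
python3 -c "from rig import manip; print(manip.sign_off())"
```

```text
the job is handed in; nothing more can be done
None
```

The tall setter's anvil moves freely: pressed about 5 mm (6 N), held about half a second, it sprang back fully; the hand is about 134 mm clear, nothing else looks moved, and the job is handed in.

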